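# Lock a tube cassette into the bench reader

### The job

Set the white tube cassette with the orange caps fully down in the tube reader's pocket, slide the clear hood shut over it until it stops, then press the red catch on the hood until it snaps down and stays down. The hood and catch are delicate: never push on them with more than about 20 N, so feel for the catch and stop as soon as it has snapped. Leave the blue cassette and everything else on the bench where they are.

Things in the scene. Friction and masses are not known exactly. Their poses are not given: they have to be found in the camera images.
- cassette: Loose white tube cassette, about 160 g (to 35 % more or less). Origin: centre of its underside, z up. Base block 40 (x) x 72 (y) x 36 high; from the middle of its top rises a grip fin 14 thick (x) x 26 (y) x 40 high, top 76 above the underside, to be gripped across its 14 mm. Four orange tube caps, 14 dia and 10 high, stand on the base at x +-11, y +-26. Either way round fits the pocket.
- cassette_fin (a point): Centre of the top of the white cassette's fin, 76 mm above its underside.
- reader: White bench tube reader with a blue foot band, fixed to the bench, 150 (x) x 250 (y) x 60 high. Origin: at bench level under the centre of its pocket; its deck reaches from y = -65 to +185 and x = -75 to +75. The long side of the pocket lies along y. The hood's side walls run along x = +-47 from the deck to the roof.
- pocket (a point): Centre of the floor of the reader's rectangular pocket, axes as the reader's. Pocket 43 (x) x 75 (y), 32 deep from the deck, mouth chamfered 3 mm; the floor is 28 above the bench. The seated cassette's underside lies on this point and its fin stands 44 above the deck.
- hood (a joint): Travel in m of the clear sliding hood along the reader's -y: 0 to 0.015 at the start (pocket free), 0.120 shut at a rigid stop. Friction about 2.5 N; it stays where left. Hood 98 (x) x 90 (y), open at its y ends; roof top 57 above the deck. Shut, its middle is over the pocket and block_top 5 mm from the pocket's centre towards +y. A cassette not fully down blocks it.
- block_top (a point): Centre of the top of the grey block on the hood's roof, 141 above the bench; moves with the hood, axes as the reader's. Block 40 (x) x 36 (y) x 24 high: push its +y side. The red catch, 22 dia, is centred above in a silver collar, 33 dia, screwed to a height that is not measured: the catch's top, when up, is 14 to 30 above this point, the collar's top 12 below the catch's.
- catch (a joint): Depth in m of the latch under the red push cap on the hood's block: 0 up, 0.004 snapped down; it never rests between. Pressed straight down, the sprung cap resists with 2 N at first and 10 N after 3.2 mm; there the latch snaps 4 mm down by itself, the force drops to about 2 N and the cap stays 4 mm lower. Let go before that, all springs back. Pressed 7.8 mm in all, it meets a rigid stop.
- spare: Loose cassette of the same shape, blue with green caps; leave it. Origin: centre of its underside.
- reagent: Loose amber jar, 68 dia, 150 high; leave it. Origin: centre of its underside.
- buffer: Loose clear bottle with a blue cap, 60 dia, 150 high; leave it. Origin: centre of its underside.
- beaker: Loose glass beaker, 70 dia, 80 high; leave it. Origin: centre of its underside.
- tipbox: Loose yellow pipette tip box, 80 x 120 x 50 high; leave it. Origin: centre of its underside.
- marker: Loose black marker pen lying flat, 12 dia, about 130 long; leave it. Origin: under its middle.
- tuberack: Loose green tube rack with glass tubes, 90 x 200, 85 high; leave it. Origin: centre of its underside.
Things that resemble listed ones, but are neither listed nor needed, are in the scene too. Of the things that look like the cassette, take the one that is nearest to the robot's base at the start.

How it is judged:
By the outcome, as a careful person would: the job done as asked, in the order asked, and still so for the second after the job is handed in, with the robot touching nothing.
It also fails if it takes over 72 s, if anything falls off the work surface, if the arm or the gripper's body presses on something with over 40 N, if the wrist force passes 120 N, or if a joint passes its speed limit or range.

### The arm

A 6-joint arm with a two-finger parallel gripper is mounted at the origin on the work surface. World frame = base frame: x ahead of the robot, y to its left, z up, the work surface at z = 0. Lengths are in m, angles in degrees, forces in N, time in s.
With the tool pointing down it reaches from about 0.4 to 0.825 m from the base axis. Payload 7 kg.
Tool frame: the origin (TCP) lies on the centre line of the jaws, within the pads' length; the fingertips stand ctrl.finger_overhang ahead of it and the grasp point (between the pads) lies 11 mm behind it (ctrl.finger_overhang is the distance from the TCP to the fingertips, in m); z points along the fingers, y is the direction in which the jaws open and shut (so a half turn about z gives the same grasp; the last joint's range is limited). The gripper opens to 88 mm and grips with 3 to 60 N. Pads are 19 mm wide; open, the fingers measure 130 mm over their backs; the gripper's body (78 mm by 193 mm) begins 47 mm behind the grasp point.
Start: joints at [16.507, 20.546, 0.682, 0, -70.136, -16.507], TCP at [0.675, -0, 0.235] pointing down, gripper open.
Joint ranges: [-176.03, 176.03], [-82.01, 121.73], [-58.28, 71.71], [-173.87, 95.51], [-174.79, -0.11], [-173.66, 173.66]. Speed limits (degrees/s): [136.94, 136.94, 172.46, 180, 180, 180].

### API

Orientations are given as [roll, pitch, yaw] about the fixed x, y, z axes, in that order (R = Rz(yaw) Ry(pitch) Rx(roll)).
In Python, from plant import ctrl, capture gives the robot as it stands. The module is installed in compiled form; this text tells all that it offers.
- The arm moves only by the shell command python3 -m inch 'ROWS' [FORCE]. ROWS is a JSON object of lists of equal length, an entry for each row: "hand": the finger opening in mm, from 0 to 87.6; "dp": the shift along the world's x, y, z in mm, a list of three; "twist": the turn about the world's z in rad. A call has 1 to 8 rows; each row shifts and turns the commanded pose from where the row before left it; what a row does not reach is not made up. A row lasts 1/8 s, in which the tool goes at most 62.5 mm and 10.7 degrees, less where a joint would pass 70% of its speed; a pose out of reach is approached as far as the arm can. A call with a gripper value outside its range is refused whole. The fingers move at their own pace and stop on an object; FORCE is the grip in N (left out, the last holds). Time passes only in rows, so rows that do not move let the fingers close. It gives the time, the measured TCP pose, the force and the opening at its end, in the units of the state.
- ctrl.get_state(): the state, without advancing time (a new reading comes with each control period).
- capture(name): name is "scene" or "side" or "wrist"; returns a dict with "image" (420x560x3 uint8, red, green, blue), "range_z" (420x560 float32, m along the optical axis (not along the pixel's ray), 0 where there is no reading), "intrinsics" (3x3 intrinsics, pixels), "rvec" (rotation vector, rad) and "tvec" (3), from world to camera coordinates, as OpenCV has them; the wrist camera has in their place "T_tool_cam" (4x4, takes a point from camera to tool coordinates, whose origin is the TCP and whose axes are the flange's). Camera axes: x right, y down, z forward; pixel columns grow to the right and rows downward; lengths in m; the calibration is good to about 2 mm. The wrist camera is an equidistant fisheye: a pixel r from the principal point sees the ray r / f radians off the axis. A picture is of the moment at which its call begins: read the wrist's pose just before it.
- ctrl.job_done(): hands the job in, once; it reports no verdict.
The state is a dict: "time_s": time; "q": joint angles; "joint_velocities": joint speeds; "joint_torque": joint torques, N m; "ee_pos": TCP position; "tcp_rot": TCP orientation; "wrist_force": force on the tool from outside, world axes, zero at the start; "ft_torque": the same for the moment, N m; "opening": finger opening in m.
Only numpy, scipy, OpenCV 4.12 (cv2) and the standard library are available. Lean on these libraries where they do the work, as an engineer would, in place of code of your own. Each camera call takes 0.05 s, during which the arm holds its last target.

## Working session

There is one attempt and no reset: what is moved stays moved. The work goes in short steps, Python scripts to look and compute and a shell command to move; the robot and the scene stay as the last step left them, time stands still between calls to the robot, and variables do not carry over. Pictures are saved under pics/ and viewed, and the job is handed in when it is done.

```bash
mkdir -p pics
cat > h.py <<'E'
import numpy as np, cv2
from plant import ctrl, capture
def save(n,img): cv2.imwrite('pics/'+n+'.png',cv2.cvtColor(img,cv2.COLOR_RGB2BGR))
def cloud(c):
    K=c['intrinsics'];z=c['range_z'].astype(float);h,w=z.shape
    u,v=np.meshgrid(np.arange(w),np.arange(h))
    P=np.stack([(u-K[0,2])/K[0,0]*z,(v-K[1,2])/K[1,1]*z,z],-1)
    R=cv2.Rodrigues(np.array(c['rvec'],float))[0];t=np.array(c['tvec'],float).ravel()
    W=(P-t)@R; W[z==0]=np.nan
    return W
E
python3 - <<'E'
from h import *
import pickle
s=ctrl.get_state();print(s,ctrl.finger_overhang)
d={}
for n in('scene','side','wrist'):
    c=capture(n);save(n+'0',c['image']);d[n]=c;print(n,c['intrinsics'])
    if n!='wrist':print(c['rvec'],c['tvec'])
    else: print(c['T_tool_cam'])
pickle.dump((s,d),open('d0.pkl','wb'))
E
```

```text
{'time_s': 0.0, 'q': array([ 1.65059895e+01,  2.05915513e+01,  6.33981182e-01, -1.87190590e-02,
       -7.01342641e+01, -1.65076782e+01]), 'joint_velocities': array([-0.0080473 ,  0.04402416,  0.10928072,  0.06356972, -0.07813203,
        0.02140094]), 'joint_torque': array([-8.00930356e-04, -5.82726967e+01,  2.93058443e+01,  6.99745238e+00,
        6.93249181e-03, -2.06530804e-04]), 'ee_pos': array([ 6.74538583e-01, -4.10637691e-05,  2.33627332e-01]), 'tcp_rot': array([ 1.79906951e+02, -9.22471224e-03, -9.00080565e+01]), 'wrist_force': array([ 0.11496942,  0.2997244 , -0.27259639]), 'ft_torque': array([ 0.04333831, -0.00592182,  0.00214227]), 'opening': 0.0877918212925987} 0.008
scene [[508.47933161   0.         274.86719648]
 [  0.         508.47933161 212.58831017]
 [  0.           0.           1.        ]]
[ 0.92888789  2.73283329 -0.73893847] [ 0.45397994 -0.17732531  2.02558509]
side [[399.67437747   0.         282.08368735]
 [  0.         399.67437747 211.16281655]
 [  0.           0.           1.        ]]
[ 2.26158181 -0.13557488  0.08430102] [-0.52734958  0.09100958  1.21947484]
wrist [[325.1922621    0.         274.2086373 ]
 [  0.         325.1922621  204.24965856]
 [  0.           0.           1.        ]]
[[-1.36365907e-03 -9.54344283e-01 -2.98705758e-01  8.16975839e-02]
 [ 9.99998749e-01 -1.54073750e-03  3.57330437e-04  1.51228663e-03]
 [-8.01243422e-04 -2.98704897e-01  9.54345190e-01 -1.49535815e-01]
 [ 0.00000000e+00  0.00000000e+00  0.00000000e+00  1.00000000e+00]]
```

View pics/scene0.png

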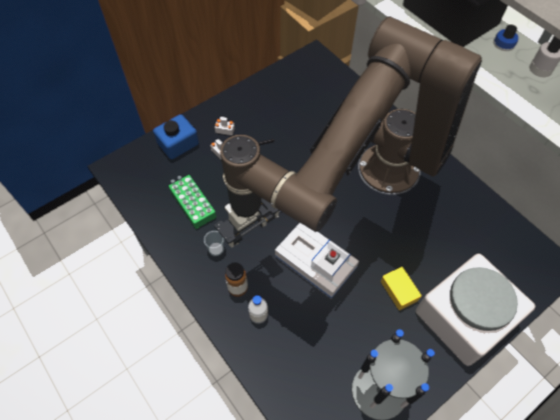

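View pics/side0.png

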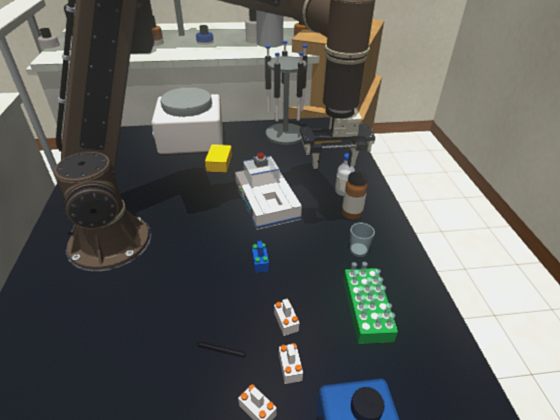

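View pics/wrist0.png

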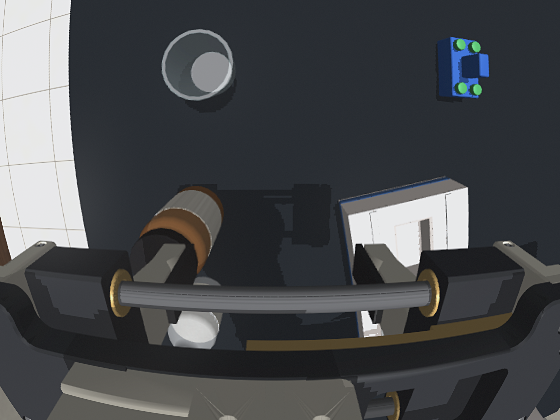

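Look-alikes in the side view are three white cassettes with orange caps at (286,316), (290,362) and (257,402), and the blue one at (260,256), which must stay. Next I measure their distances from the base.

Run:
```python
from h import *
import pickle
s,d=pickle.load(open('d0.pkl','rb'))
c=d['side'];W=cloud(c);im=c['image']
hsv=cv2.cvtColor(im,cv2.COLOR_RGB2HSV)
print('bench z',np.nanmedian(W[280:300,150:230,2]))
# raised regions near the cassettes
for nm,(x0,x1,y0,y1) in dict(A=(268,308,292,340),B=(272,308,338,386),C=(232,282,378,420),blue=(245,275,238,274)).items():
    P=W[y0:y1,x0:x1].reshape(-1,3);I=im[y0:y1,x0:x1].reshape(-1,3)
    k=P[:,2]>0.012;P=P[k]
    top=P[P[:,2]>np.nanmax(P[:,2])-0.01]
    print(nm,len(P),'maxz',np.nanpercentile(P[:,2],99.5),'mean',P.mean(0),'fin',top.mean(0),len(top),'r',np.hypot(*top.mean(0)[:2]))
    b=P[(abs(P[:,2]-.036)<.006)|(abs(P[:,2]-.046)<.005)]
    (cx,cy),(w,h),a=cv2.minAreaRect((P[P[:,2]<.05][:,:2]*1000).astype(np.float32)); print('  rect',cx,cy,w,h,a)
# reader
m=(abs(W[...,2]-.06)<.004); m[:150]=0;m[240:]=0
m[:,:230]=0;m[:,310:]=0
P=W[m];print('deck',len(P),cv2.minAreaRect((P[:,:2]*1000).astype(np.float32)))
cr=cv2.resize(im[280:420,180:340],None,fx=4,fy=4,interpolation=cv2.INTER_CUBIC);save('cropcas',cr)
cr=cv2.resize(im[140:240,220:320],None,fx=6,fy=6,interpolation=cv2.INTER_CUBIC);save('croprd',cr)
im=d['scene']['image'];cr=cv2.resize(im[210:310,260:380],None,fx=6,fy=6,interpolation=cv2.INTER_CUBIC);save('croprd2',cr)
```

```text
bench z 0.0011145870176973497
A 551 maxz 0.07912060471277661 mean [ 0.49543431 -0.36285665  0.04183506] fin [ 0.4970285  -0.35293863  0.07615166] 64 r 0.6095924931643569
  rect 497.4178466796875 -352.8948974609375 40.8733024597168 72.09466552734375 12.421189308166504
B 675 maxz 0.07873429739152267 mean [ 0.4880557  -0.4832941   0.04258791] fin [ 0.48924875 -0.47530965  0.07584472] 86 r 0.6821169980056685
  rect 490.1067199707031 -474.802490234375 40.46205139160156 71.63585662841797 4.020932197570801
C 820 maxz 0.07882307669462803 mean [ 0.40812868 -0.56536387  0.04353939] fin [ 0.40905758 -0.56082633  0.07596021] 104 r 0.694157244863562
  rect 408.4410400390625 -559.59521484375 40.245548248291016 73.8021011352539 41.97734451293945
blue 375 maxz 0.07877091431202254 mean [ 0.44964288 -0.15613006  0.04185565] fin [ 0.45079389 -0.14578286  0.07605747] 39 r 0.47378030471909083
  rect 450.31591796875 -143.38751220703125 40.115596771240234 75.0927505493164 3.1038522720336914
deck 1487 ((495.75048828125, 134.16812133789062), (152.43194580078125, 254.3126220703125), 12.900862693786621)
```

View pics/cropcas.png

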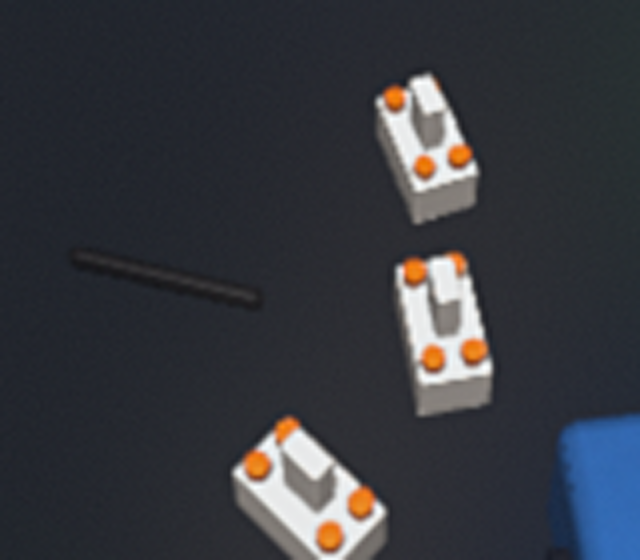

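View pics/croprd.png

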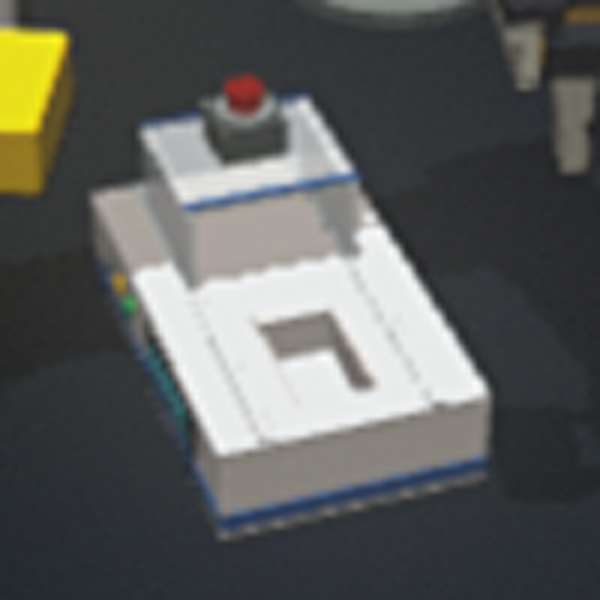

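View pics/croprd2.png

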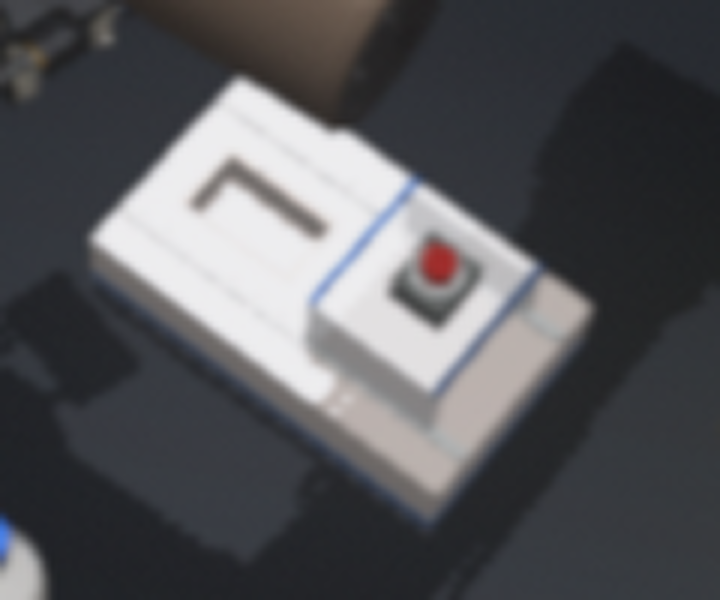

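Cassette A at (286,316), fin (0.497,-0.353), r = 0.610 m, is the nearest white one (the others are at 0.682 and 0.694). Its sizes (41x72, top 76) match the description. I move towards it and check with the wrist camera.

```bash
python3 -m inch '{"hand":[70,70,70,70,70,70,70],"dp":[[-30,-46,0],[-30,-46,0],[-30,-46,0],[-30,-46,0],[-30,-46,0],[-28,-45,0],[0,0,0]],"twist":[0.036,0.036,0.036,0.036,0.036,0.036,0]}' 30
python3 - <<'E'
from h import *
import pickle
s=ctrl.get_state();c=capture('wrist');save('w1',c['image']);pickle.dump((s,c),open('w1.pkl','wb'));print(s['ee_pos'],s['tcp_rot'],s['wrist_force'])
E
```

```text
time_s: 1.02
ee_pos: [0.4948, -0.2774, 0.2346]
tcp_rot: [180.0, 0.0, -77.8]
wrist_force: [-0.5, -0.4, 0.5]
opening: 0.0701
[ 0.49484661 -0.2773765   0.23458152] [ 1.79975688e+02  6.08372749e-03 -7.78205068e+01] [-0.52552367 -0.44513472  0.46114127]
```

View pics/w1.png

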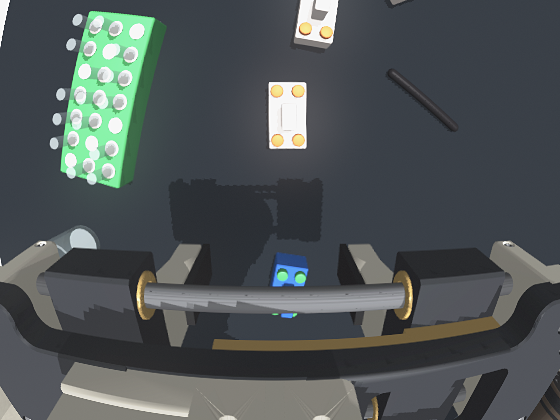

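The target is at (287,115), with four orange caps around the fin and its long side almost along image rows. The blue one is at (290,270) and the next white one at (318,20).

```bash
cat >> h.py <<'E'
from scipy.spatial.transform import Rotation as Ro
def wcloud(s,c):
    K=c['intrinsics'];z=c['range_z'].astype(float);h,w=z.shape
    u,v=np.meshgrid(np.arange(w),np.arange(h))
    x=(u-K[0,2])/K[0,0];y=(v-K[1,2])/K[1,1];th=np.hypot(x,y);k=np.where(th>1e-9,np.tan(th)/np.maximum(th,1e-9),1)
    P=np.stack([x*k*z,y*k*z,z],-1)
    T=np.array(c['T_tool_cam']);P=P@T[:3,:3].T+T[:3,3]
    R=Ro.from_euler('xyz',s['tcp_rot'],degrees=True).as_matrix()
    W=P@R.T+np.array(s['ee_pos']);W[z==0]=np.nan
    return W
def rect(P): return cv2.minAreaRect((P[:,:2]*1000).astype(np.float32))
E
python3 - <<'E'
from h import *
import pickle
s,c=pickle.load(open('w1.pkl','rb'));W=wcloud(s,c)
print('bench',np.nanmedian(W[170:178,260:320,2]))
S=W[75:155,260:315];P=S.reshape(-1,3)
for lo,hi in((.03,.041),(.066,.085),(.03,.06)):
    q=P[(P[:,2]>lo)&(P[:,2]<hi)];print(lo,len(q),q.mean(0),rect(q))
im=cv2.cvtColor(c['image'],cv2.COLOR_RGB2HSV)[75:155,260:315]
m=((im[...,0]<22)&(im[...,1]>120)&(im[...,2]>120)).astype(np.uint8)
n,l,st,ce=cv2.connectedComponentsWithStats(m)
C=[np.nanmean(S[l==i],0) for i in range(1,n) if st[i,4]>20]
print(np.array(C),np.mean(C,0))
save('crop_w1',cv2.resize(c['image'][65:165,237:337],None,fx=5,fy=5,interpolation=cv2.INTER_CUBIC))
E
```

```text
bench -0.0004731875336262126
0.03 1503 [ 0.49514745 -0.35114412  0.0353194 ] ((494.1308898925781, -350.27685546875), (39.75025939941406, 71.59597778320312), 12.526013374328613)
0.066 396 [ 0.49449141 -0.35055046  0.07508975] ((494.3765869140625, -350.5273742675781), (13.430036544799805, 24.867334365844727), 12.638272285461426)
0.03 2034 [ 0.49504799 -0.35114837  0.03788275] ((494.1308898925781, -350.27685546875), (39.75025939941406, 71.59597778320312), 12.526013374328613)
[[ 0.51214442 -0.37042547  0.04481713]
 [ 0.49108411 -0.37478503  0.04476032]
 [ 0.50047086 -0.3221303   0.04461342]
 [ 0.47969688 -0.32692113  0.04447561]] [ 0.49584907 -0.34856548  0.04466662]
```

View pics/crop_w1.png

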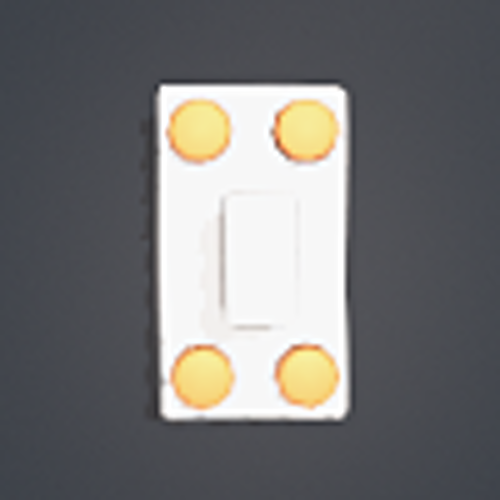

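The crop shows the white body, four orange caps and the fin, centred at (0.494,-0.350) with yaw 12.5°. The side camera agrees within 3 mm. I move over it and down.

```bash
python3 -m inch '{"hand":[60,60,60,60,60,60,60,60],"dp":[[0,-37,0],[0,-37,-20],[0,0,-40],[0,0,-40],[0,0,-40],[0,0,-30],[0,0,-13],[0,0,0]],"twist":[0.005,0,0,0,0,0,0,0]}' 30
python3 - <<'E'
from h import *
c=capture('wrist');save('w2',c['image'])
E
```

```text
time_s: 2.08
ee_pos: [0.4972, -0.3485, 0.051]
tcp_rot: [179.9, 0.0, -77.3]
wrist_force: [0.7, 0.2, 0.4]
opening: 0.0602
```

View pics/w2.png

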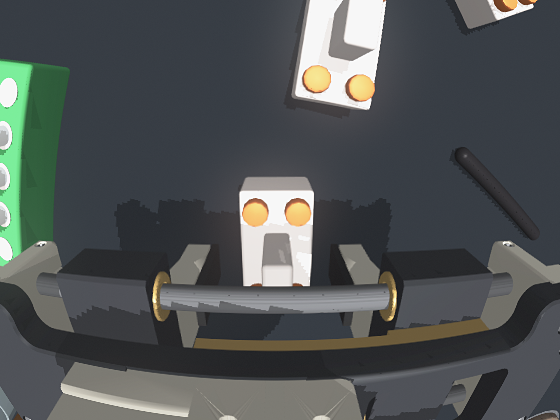

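The fin at (277,265) stands between the open fingers, so I close.

```bash
python3 -m inch '{"hand":[8,8,8,8,8],"dp":[[0,-2,0],[0,0,0],[0,0,0],[0,0,0],[0,0,0]],"twist":[0,0,0,0,0]}' 30; python3 -m inch '{"hand":[8,8,8],"dp":[[0,0,20],[0,0,20],[0,0,0]],"twist":[0,0,0]}' 30
```

```text
time_s: 2.75
ee_pos: [0.497, -0.3511, 0.0516]
tcp_rot: [-180.0, -0.0, -77.3]
wrist_force: [-0.3, -0.0, -0.5]
opening: 0.0153
time_s: 3.12
ee_pos: [0.4978, -0.3513, 0.0928]
tcp_rot: [-179.9, -0.1, -77.3]
wrist_force: [0.4, 0.6, -1.7]
opening: 0.0142
```

Gripped at 14.2 mm with about 1.7 N of weight on the wrist. I carry it high past the pocket so the wrist camera sees the pocket beneath it.

```bash
python3 -m inch '{"hand":[8,8,8,8,8,8,8,8],"dp":[[0,0,50],[0,20,50],[-1,40,40],[-1,55,30],[-1,58,0],[-1,58,0],[-1,58,0],[0,58,0]],"twist":[0,0,0,0,0,0,0,0]}' 30; python3 -m inch '{"hand":[8,8,8,8,8],"dp":[[-1,58,0],[-1,58,0],[-1,58,0],[0,40,0],[0,0,0]],"twist":[0,0,0,0,0]}' 30
python3 - <<'E'
from h import *
import pickle
s=ctrl.get_state();c=capture('wrist');save('w3',c['image']);d=capture('scene');e=capture('side');save('sc3',d['image']);save('si3',e['image']);pickle.dump((s,c,d,e),open('w3.pkl','wb'));print(s['ee_pos'],s['tcp_rot'],s['wrist_force'])
E
```

```text
time_s: 4.12
ee_pos: [0.4912, -0.0024, 0.2606]
tcp_rot: [180.0, 0.0, -77.3]
wrist_force: [1.3, -0.6, -0.7]
opening: 0.0138
time_s: 4.75
ee_pos: [0.4884, 0.2123, 0.2598]
tcp_rot: [179.9, -0.0, -77.2]
wrist_force: [-0.6, -1.0, -1.5]
opening: 0.0139
[0.48840663 0.21225576 0.25979523] [ 1.79885772e+02 -3.21474849e-02 -7.71672044e+01] [-0.55488494 -1.02745191 -1.53425452]
```

View pics/w3.png

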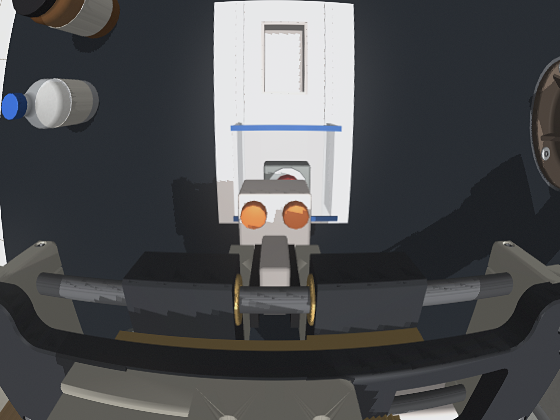

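The wrist view shows the pocket at (284,58), the hood's front edge along row 128, and the catch at (289,180), partly behind the held cassette. I measure the pocket, the catch height from the scene view, and how the cassette sits in the hand.

Run:
```python
from h import *
import pickle
s,c,d,e=pickle.load(open('w3.pkl','rb'));W=wcloud(s,c)
m=(abs(W[...,2]-.06)<.006);m[:, :200]=0;m[:,370:]=0
P=W[m];print('deck z',np.median(P[:,2]),rect(P))
Z=W[...,2]
# pocket floor
m=np.zeros(Z.shape,bool);m[10:110,250:320]=1
q=W[m&(Z<.04)&(Z>.015)];print('floor',len(q),np.median(q[:,2]),rect(q))
# deck hole rim: fill hole contour by deck pixels mask
mask=((abs(Z-.06)<.004)).astype(np.uint8)
hole=np.zeros_like(mask);hole[10:110,250:320]=1-mask[10:110,250:320]
n,l,st,ce=cv2.connectedComponentsWithStats(hole);i=1+np.argmax(st[1:,4]);print(st[i],ce[i])
ring=cv2.dilate((l==i).astype(np.uint8),np.ones((3,3)))-(l==i).astype(np.uint8)
q=W[(ring>0)&(mask>0)];print('rim',len(q),rect(q),q[:,2].mean())
# rotated frame deck bounds (robust)
for nm,C,K in(('scene',d,None),('side',e,None)):
    V=cloud(C);im=cv2.cvtColor(C['image'],cv2.COLOR_RGB2HSV)
    red=((im[...,0]<8)|(im[...,0]>172))&(im[...,1]>140)&(im[...,2]>60)&(abs(V[...,0]-.48)<.08)&(abs(V[...,1]-.2)<.12)
    p=V[red];print(nm,'red',len(p),np.nanmedian(p,0),np.nanmax(p[:,2]) if len(p) else 0)
# held cassette
m=np.zeros(Z.shape,bool);m[175:245,230:325]=1
q=W[m&(Z>.15)];print('held',len(q),np.percentile(q[:,2],[1,25,50,75,99]))
im=cv2.cvtColor(c['image'],cv2.COLOR_RGB2HSV)
o=((im[...,0]<22)&(im[...,1]>120)&(im[...,2]>100)).astype(np.uint8);o[:175]=0;o[245:]=0
n,l,st,ce=cv2.connectedComponentsWithStats(o)
for i in range(1,n):
    if st[i,4]>60:
        a=W[l==i];a=a[a[:,2]>np.nanpercentile(a[:,2],40)];print('cap',ce[i],np.nanmean(a,0),np.nanmean(a,0)-s['ee_pos'])
```

```text
deck z 0.05949369975560824 ((492.4639587402344, 137.13209533691406), (151.18142700195312, 251.34117126464844), 12.876710891723633)
floor 2467 0.02754146941737312 ((506.0908508300781, 77.4324951171875), (44.00053024291992, 74.45126342773438), 12.841893196105957)
[ 263   24   44   69 2748] [283.80422125  57.76491994]
rim 285 ((505.3728942871094, 78.41841888427734), (47.60105895996094, 78.47164916992188), 12.71290397644043) 0.05739710618507984
scene red 0 [nan nan nan] 0
side red 24 [0.48130576 0.19045253 0.15646651] 0.1609496450699558
held 4657 [0.21030442 0.24198183 0.24309449 0.25106455 0.25486891]
cap [253.21778584 214.80217786] [0.50308923 0.18921476 0.25322056] [ 0.0146826  -0.023041   -0.00657467]
cap [295.31238447 214.88539741] [0.4816363  0.18460076 0.25326202] [-0.00677033 -0.027655   -0.00653321]
  return np.nanmean(a, axis, out=out, keepdims=keepdims)
```

View pics/si3.png

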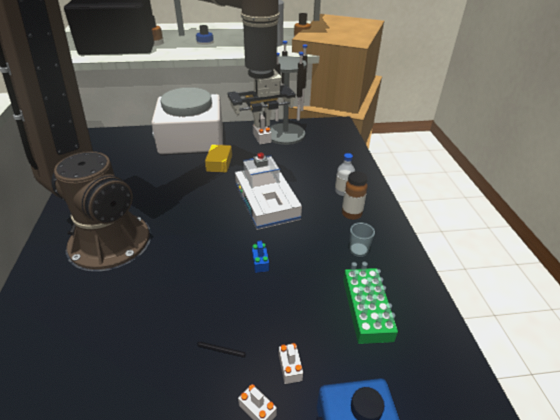

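Wrist-frame pocket is (505.6,78.5) at yaw 12.85°. Deck, floor and rim agree within 1 mm, and the sizes are right. The held cassette reads 1.7 mm low in x in the same frame, so the TCP target is about (508,78). I go there, then stop 20 mm over the deck to check.

```bash
python3 -m inch '{"hand":[8,8,8,8,8,8,8,8],"dp":[[6,-44,0],[6,-45,0],[7,-45,0],[0,0,-40],[0,0,-40],[0,0,-32],[0,0,-12],[0,0,0]],"twist":[0,0,0,0,0,0,0,0]}' 30
python3 - <<'E'
from h import *
import pickle
s=ctrl.get_state();c=capture('wrist');save('w4',c['image']);d=capture('scene');e=capture('side');pickle.dump((s,c,d,e),open('w4.pkl','wb'));print(s['ee_pos'],s['tcp_rot'],s['wrist_force'])
a=cv2.resize(d['image'][200:300,250:370],None,fx=4,fy=4,interpolation=cv2.INTER_CUBIC);b=cv2.resize(e['image'][130:230,220:320],None,fx=4,fy=4,interpolation=cv2.INTER_CUBIC)[:, :310]
save('v4',np.hstack([a,b]))
E
```

```text
time_s: 5.9
ee_pos: [0.5079, 0.0751, 0.1374]
tcp_rot: [179.9, -0.0, -77.4]
wrist_force: [0.3, 0.1, 0.1]
opening: 0.0139
[0.50787645 0.07512329 0.13739893] [ 1.79949653e+02 -2.75486969e-02 -7.73817439e+01] [0.29763093 0.11768888 0.12446666]
```

View pics/w4.png

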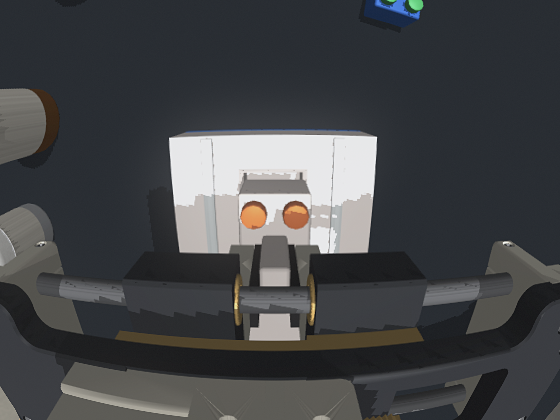

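View pics/v4.png

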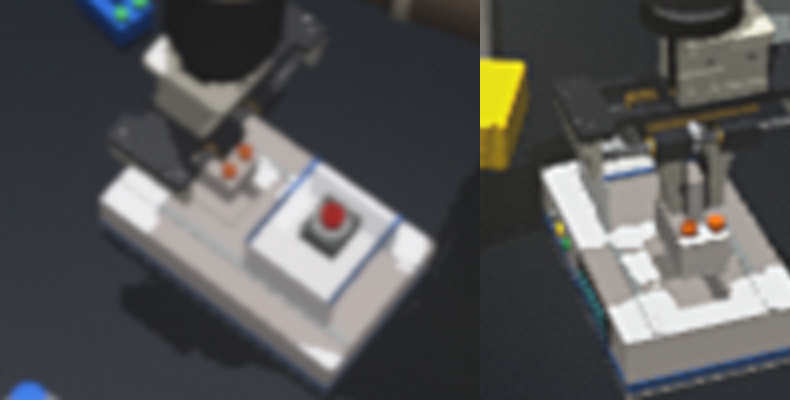

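The wrist view shows the cassette (caps at (254,215) and (295,215)) over the pocket, with the pocket's far edge at row 172. I compare the deck edges and rim with the cassette in this one frame.

Run:
```python
from h import *
import pickle
s,c,d,e=pickle.load(open('w4.pkl','rb'));W=wcloud(s,c);p0=np.array(s['ee_pos'])
th=np.radians(12.85);ex=np.array([np.cos(th),np.sin(th)]);ey=np.array([-np.sin(th),np.cos(th)])
V=(W[...,:2]-p0[:2])*1000;X=V@ex;Y=V@ey;Z=W[...,2]*1000
deck=abs(Z-59.5)<4
sel=lambda m:(X[m],Y[m])
for r in (145,160,180,200,220):
    u=np.where(deck[r,150:400])[0]+150
    print('row',r,'deck x',X[r,u].min(),X[r,u].max(),'mid',(X[r,u].min()+X[r,u].max())/2,'Y',np.median(Y[r,u]))
for col in (200,225,330,350):
    u=np.where(deck[125:250,col])[0]+125
    print('col',col,'deck ymin',Y[u,col].min())
fl=(Z<50)&(Z>15);m=np.zeros_like(fl);m[160:200,230:320]=1;m&=fl
for col in range(245,306,12):
    u=np.where(deck[140:185,col])[0]+140; print('col',col,'rim y',Y[u,col].max(), 'next',[(int(z),round(float(y),1)) for z,y in zip(Z[u.max()+1:u.max()+6,col],Y[u.max()+1:u.max()+6,col])])
for r in range(174,182,2):
    print(r,[ (u,int(Z[r,u]),round(float(X[r,u]),1)) for u in list(range(234,248,2))+list(range(300,316,2))])
# cassette front face and base top
h=(Z>110)&(Z<131);h[:170]=0;h[235:]=0;h[:,:230]=0;h[:,320:]=0
print('cass base-top X',np.percentile(X[h],[0.5,99.5]),'Ymin',np.percentile(Y[h],[.5,2]),np.percentile(Z[h],[1,50,99]))
im=cv2.cvtColor(c['image'],cv2.COLOR_RGB2HSV)
o=((im[...,0]<22)&(im[...,1]>120)&(im[...,2]>100)).astype(np.uint8);o[:175]=0;o[245:]=0
n,l,st,ce=cv2.connectedComponentsWithStats(o)
for i in range(1,n):
    if st[i,4]>60:
        k=(l==i)&(Z>128);print('cap',X[k].min(),X[k].max(),Y[k].min(),Y[k].max(),X[k].mean(),Y[k].mean(),Z[k].mean())
```

```text
row 145 deck x -75.03692168715982 73.6291808782989 mid -0.7038704044304609 Y -54.032193366731576
row 160 deck x -75.51638641470669 73.42684593113711 mid -1.0447702417847893 Y -43.21119821441761
row 180 deck x -74.81036662912518 73.8481074574913 mid -0.4811295858169444 Y -28.618798814276847
row 200 deck x -75.41308607296608 73.56360797144485 mid -0.9247390507606141 Y -13.552304018162225
row 220 deck x -75.21047962051 73.87034914718998 mid -0.6700652366600082 Y 2.247913885791206
col 200 deck ymin -61.13243005364708
col 225 deck ymin -61.15023665627279
col 330 deck ymin -61.42588634109219
col 350 deck ymin -61.19267831264059
col 245 rim y -34.15551746390453 next [(42, -30.1), (42, -29.4), (43, -28.7), (43, -28.1), (45, -27.6)]
col 257 rim y -33.517519242528564 next [(26, -26.8), (27, -26.0), (28, -25.4), (26, -24.3), (27, -23.6)]
col 269 rim y -33.62948427866732 next [(27, -26.8), (27, -26.0), (27, -25.1), (28, -24.5), (28, -23.7)]
col 281 rim y -33.65512924090063 next [(27, -26.8), (27, -26.0), (27, -25.1), (26, -24.1), (28, -23.6)]
col 293 rim y -34.58250701550486 next [(27, -27.6), (
[... 919 characters left out ...]
7.7), (312, 59, -29.1), (314, 59, -30.5)]
180 [(234, 59, 27.1), (236, 59, 25.7), (238, 58, 24.3), (240, 58, 22.9), (242, 57, 21.5), (244, 51, 20.6), (246, 88, 15.9), (300, 88, -18.1), (302, 89, -19.2), (304, 88, -20.6), (306, 58, -24.8), (308, 58, -26.3), (310, 58, -27.8), (312, 58, -29.2), (314, 58, -30.7)]
cass base-top X [-21.67536452  17.84835385] Ymin [-35.38410278 -35.27738878] [110.86094752 120.85359653 130.91936986]
cap 2.951077634257288 15.39070064664892 -32.08395096568213 -19.13007517131441 9.030395447504608 -26.07231591774662 130.32416806880786
cap -19.11330521986875 -6.210874148835355 -32.24932943542699 -19.04608303036566 -12.548848349689298 -26.052179881024315 130.33143935148033
```

In one frame, the cassette needs +0.8 mm in reader x and about +3.5 mm in reader y, which is roughly (0, +3.5) in world. I correct that and lower to just inside the chamfer.

```bash
python3 -m inch '{"hand":[8,8,8,8,8,8],"dp":[[0,3.5,0],[0,0,-15],[0,0,-10],[0,0,-5],[0,0,-5],[0,0,0]],"twist":[0.003,0,0,0,0,0]}' 30
```

```text
time_s: 6.8
ee_pos: [0.5078, 0.0792, 0.1021]
tcp_rot: [180.0, -0.0, -77.2]
wrist_force: [-0.1, 0.0, -0.3]
opening: 0.0141
```

```bash
python3 -m inch '{"hand":[8,8,8,8,8,8],"dp":[[0,0,-6],[0,0,-5],[0,0,-4],[0,0,-3],[0,0,-2],[0,0,0]],"twist":[0,0,0,0,0,0]}' 30;python3 -m inch '{"hand":[8,8,8],"dp":[[0,0,-1.5],[0,0,-1],[0,0,0]],"twist":[0,0,0]}' 30
```

```text
time_s: 7.55
ee_pos: [0.5079, 0.0793, 0.0824]
tcp_rot: [180.0, -0.0, -77.2]
wrist_force: [-0.0, 0.9, -2.1]
opening: 0.014
time_s: 7.92
ee_pos: [0.5081, 0.0793, 0.0803]
tcp_rot: [-180.0, -0.0, -77.2]
wrist_force: [-0.5, -1.2, 2.5]
opening: 0.0137
```

```bash
python3 -m inch '{"hand":[8,8,8],"dp":[[0,0,-1],[0,0,0],[0,0,0]],"twist":[0,0,0]}' 30;python3 -m inch '{"hand":[40,40,40,40],"dp":[[0,0,0],[0,0,0],[0,0,0],[0,0,0]],"twist":[0,0,0,0]}' 30
```

```text
time_s: 8.3
ee_pos: [0.5081, 0.0793, 0.0802]
tcp_rot: [-180.0, -0.0, -77.1]
wrist_force: [-5.3, -1.0, 13.1]
opening: 0.0139
time_s: 8.8
ee_pos: [0.508, 0.0793, 0.0788]
tcp_rot: [180.0, -0.0, -77.2]
wrist_force: [-0.2, 0.8, 0.4]
opening: 0.0393
```

Seated: it met a firm floor at z 0.0802 (the pick height 0.0516 plus 28 mm gives 0.0796). Released. I rise and move back over the hood to look.

```bash
python3 -m inch '{"hand":[40,40,40,40,40,40,40,40],"dp":[[0,0,20],[0,0,50],[0,0,60],[-10,43,40],[-10,43,0],[-10,43,0],[-9,41,0],[0,0,0]],"twist":[0,0,0,0,0,0,0,0]}' 30
python3 - <<'E'
from h import *
import pickle
s=ctrl.get_state();c=capture('wrist');save('w5',c['image']);d=capture('scene');e=capture('side');pickle.dump((s,c,d,e),open('w5.pkl','wb'));print(s['ee_pos'],s['tcp_rot'],s['wrist_force'])
W=wcloud(s,c);p0=np.array([.5078,.0788])
th=np.radians(12.85);ex=np.array([np.cos(th),np.sin(th)]);ey=np.array([-np.sin(th),np.cos(th)])
V=(W[...,:2]-p0)*1000;X=V@ex;Y=V@ey;Z=W[...,2]*1000
im=cv2.cvtColor(c['image'],cv2.COLOR_RGB2HSV)
k=(abs(X)<8)&(abs(Y)<14)&(Z>90);print('fin top',np.median(Z[k]),X[k].mean(),Y[k].mean(),k.sum())
dk=(abs(Z-60)<5)&(abs(X)<75);print('deck',np.median(Z[dk]))
for sx in(-11,11):
  for sy in(-26,26):
    k=(np.hypot(X-sx,Y-sy)<5);print('cap',sx,sy,np.median(Z[k]),k.sum())
k=(Z>112)&(Z<122)&(abs(X)<47)&(Y>40);print('roof Y',np.percentile(Y[k],[.5,99.5]))
red=((im[...,0]<8)|(im[...,0]>172))&(im[...,1]>140)&(im[...,2]>60)&(abs(X)<25)&(Y>60)
zt=np.percentile(Z[red],95);k=red&(Z>zt-3);print('red top',zt,np.median(Z[k]),X[k].min(),X[k].max(),Y[k].min(),Y[k].max(),k.sum())
for lo,hi in((136,146),(146,152),(152,157),(157,163),(163,175)):
    k=(Z>lo)&(Z<hi)&(abs(X)<25)&(Y>85);
    if k.sum():print(lo,hi,k.sum(),X[k].min(),X[k].max(),Y[k].min(),Y[k].max(),np.median(Z[k]))
for C in(d,e):
    U=cloud(C);i2=cv2.cvtColor(C['image'],cv2.COLOR_RGB2HSV)
    r=((i2[...,0]<8)|(i2[...,0]>172))&(i2[...,1]>140)&(i2[...,2]>60)&(abs(U[...,0]-.48)<.06)&(abs(U[...,1]-.19)<.06)
    q=U[r];print('red',len(q), np.percentile(q,[50,90],axis=0) if len(q) else '')
E
```

```text
time_s: 9.8
ee_pos: [0.4684, 0.2516, 0.2486]
tcp_rot: [180.0, -0.0, -77.0]
wrist_force: [0.2, -0.2, 0.4]
opening: 0.04
[0.46841471 0.25158222 0.2486437 ] [ 1.79985002e+02 -2.04559969e-03 -7.70001013e+01] [ 0.19715467 -0.20044462  0.42257659]
fin top 103.17612020631 -1.42664785489218 5.926986900082154 297
deck 59.57566873569116
cap -11 -26 nan 0
cap -11 26 73.35829837877131 73
cap 11 -26 nan 0
cap 11 26 73.33969026648087 75
roof Y [ 70.97416758 161.03017821]
red top 157.066657238119 155.88379366149118 -11.860549416051624 8.251443035669539 110.35379434856617 130.87784917614277 547
136 146 1545 -21.569432989554638 18.451858050182395 102.53791275408688 138.1699149899992 141.0587666388332
146 152 7 -6.747163535809935 3.1551190366888795 109.94702731674323 110.85420206442599 149.6707912844804
152 157 610 -12.663557061033607 9.055569576432072 109.71779911202337 131.0479959539371 155.7870579754774
157 163 35 -10.337869040724202 5.968522675239056 112.5044569106324 128.99649785658062 157.3031243434798
red 0 
red 23 [[0.48072409 0.19075317 0.15790863]
 [0.48711392 0.20068543 0.15939983]]
  return _methods._mean(a, axis=axis, dtype=dtype,
  ret = ret.dtype.type(ret / rcount)
```

View pics/w5.png

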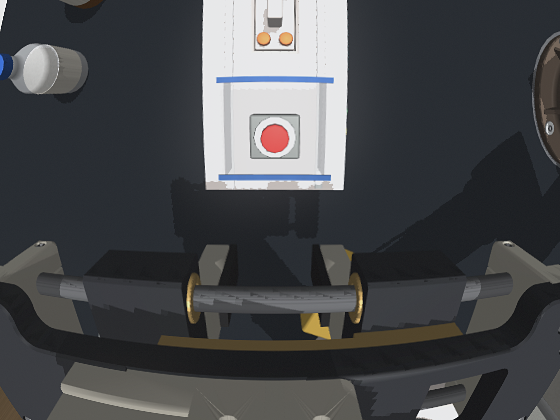

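The cassette is seated: fin top 43.6 mm above the deck and cap tops level, seen at (263,39) and (286,39). The block is at (275,136), with its +y face at reader Y ≈ 138. The catch top is about 0.156 m, so the gripper body clears it by about 11 mm with TCP at z 0.131. I close the fingers, descend behind the block and approach.

```bash
python3 -m inch '{"hand":[0,0,0,0,0,0,0,0],"dp":[[0,0,-20],[0,0,-30],[0,0,-30],[0,0,-25],[0,0,-12],[0,0,0],[0,0,0],[0,0,0]],"twist":[-0.002,0,0,0,0,0,0,0]}' 20
python3 -m inch '{"hand":[0,0,0,0,0],"dp":[[2.2,-9.8,0],[1.6,-6.8,0],[0.7,-2.9,0],[0.4,-2,0],[0,0,0]],"twist":[0,0,0,0,0]}' 20
python3 - <<'E'
from h import *
d=capture('scene');e=capture('side');c=capture('wrist');save('w6',c['image'])
a=cv2.resize(d['image'][200:300,270:370],None,fx=4,fy=4,interpolation=cv2.INTER_CUBIC);b=cv2.resize(e['image'][120:220,220:320],None,fx=4,fy=4,interpolation=cv2.INTER_CUBIC)
save('v6',np.hstack([a,b]))
E
```

```text
time_s: 10.95
ee_pos: [0.4694, 0.2497, 0.133]
tcp_rot: [-179.9, 0.1, -77.3]
wrist_force: [0.4, -0.2, -0.2]
opening: 0.0004
time_s: 11.58
ee_pos: [0.4739, 0.2277, 0.132]
tcp_rot: [-180.0, 0.0, -77.3]
wrist_force: [-0.0, -0.1, -0.6]
opening: 0.0002
```

View pics/v6.png

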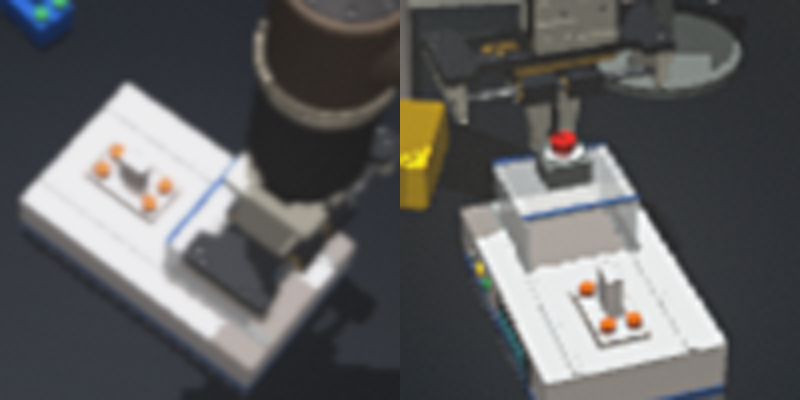

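View pics/w6.png

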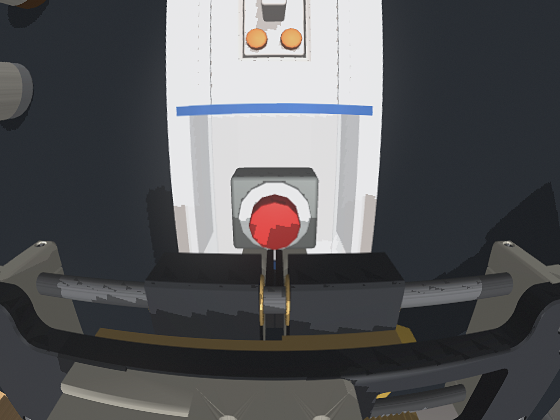

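The cassette sits down in the pocket with only its caps and fin above the deck. The closed fingers are centred behind the block at (274,262). I push gently.

```bash
python3 -m inch '{"hand":[0,0,0,0,0,0,0,0],"dp":[[0.5,-2,0],[0.5,-2,0],[0.5,-2,0],[0.4,-2,0],[0.4,-2,0],[0.5,-2,0],[0.5,-2,0],[0,0,0]],"twist":[0,0,0,0,0,0,0,0]}' 20
```

```text
time_s: 12.72
ee_pos: [0.4772, 0.2135, 0.132]
tcp_rot: [180.0, -0.0, -77.3]
wrist_force: [-0.0, 0.4, -0.8]
opening: 0.0004
```

```bash
python3 -m inch '{"hand":[0,0,0,0],"dp":[[1,-4,0],[1,-4,0],[0.9,-4,0],[0.9,-4,0]],"twist":[0,0,0,0]}' 20
python3 - <<'E'
from h import *
s=ctrl.get_state();c=capture('wrist');save('w7',c['image'])
W=wcloud(s,c);p0=np.array([.5078,.0788])
th=np.radians(12.85);ex=np.array([np.cos(th),np.sin(th)]);ey=np.array([-np.sin(th),np.cos(th)])
V=(W[...,:2]-p0)*1000;X=V@ex;Y=V@ey;Z=W[...,2]*1000
t=(s['ee_pos'][:2]-p0)*1000;print('tcp',t@ex,t@ey)
k=(Z>112)&(Z<122)&(abs(X)<47)&(Y>20);print('roof Y',np.percentile(Y[k],[.5,99.5]))
E
```

```text
time_s: 13.22
ee_pos: [0.4809, 0.1975, 0.1319]
tcp_rot: [180.0, -0.0, -77.3]
wrist_force: [-3.5, 2.4, 0.1]
opening: 0.0009
tcp 0.1850608710375059 121.65672494234703
roof Y [ 42.20801334 120.3989506 ]
```

View pics/w7.png

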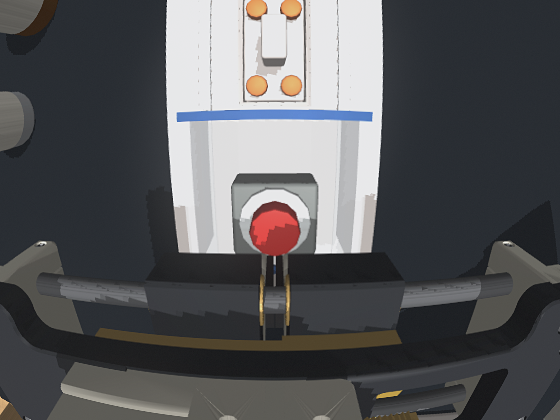

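The hood moves with the fingers (its front edge has gone 29 mm), with about 4 N on the wrist. About 86 mm remain.

```bash
python3 -m inch '{"hand":[0,0,0,0,0,0,0,0],"dp":[[1.5,-7,0],[2.3,-10,0],[2.3,-10,0],[2.3,-10,0],[2.3,-10,0],[2.3,-10,0],[1.9,-8,0],[1.1,-5,0]],"twist":[0,0,0,0,0,0,0,0]}' 20
python3 -m inch '{"hand":[0,0,0,0],"dp":[[0.5,-2,0],[0.4,-2,0],[0.5,-2,0],[0.4,-2,0]],"twist":[0,0,0,0]}' 20
```

```text
time_s: 14.28
ee_pos: [0.4971, 0.1273, 0.132]
tcp_rot: [-180.0, -0.0, -77.3]
wrist_force: [-0.7, 2.4, 0.5]
opening: 0.0005
time_s: 14.78
ee_pos: [0.4988, 0.1199, 0.132]
tcp_rot: [180.0, -0.0, -77.3]
wrist_force: [-1.3, 2.9, 0.7]
opening: 0.0004
```

```bash
python3 -m inch '{"hand":[0,0,0,0],"dp":[[0.2,-1,0],[0.3,-1,0],[0.2,-1,0],[0.2,-1,0]],"twist":[0,0,0,0]}' 20
python3 -m inch '{"hand":[0],"dp":[[0.2,-1,0]],"twist":[0]}' 20
python3 -m inch '{"hand":[0],"dp":[[0.2,-0.8,0]],"twist":[0]}' 20
```

```text
time_s: 15.28
ee_pos: [0.4997, 0.1158, 0.132]
tcp_rot: [-180.0, 0.0, -77.3]
wrist_force: [-0.2, 2.2, -0.4]
opening: 0.0004
time_s: 15.4
ee_pos: [0.4999, 0.1148, 0.132]
tcp_rot: [-180.0, 0.0, -77.3]
wrist_force: [-0.5, 3.1, -0.5]
opening: 0.0002
time_s: 15.52
ee_pos: [0.5001, 0.114, 0.132]
tcp_rot: [-180.0, 0.0, -77.3]
wrist_force: [-0.4, 2.3, -0.3]
opening: 0.0004
```

```bash
python3 -m inch '{"hand":[0],"dp":[[0.2,-0.8,0]],"twist":[0]}' 20
python3 -m inch '{"hand":[0],"dp":[[0.2,-0.8,0]],"twist":[0]}' 20
python3 -m inch '{"hand":[0],"dp":[[0.1,-0.6,0]],"twist":[0]}' 20
```

```text
time_s: 15.65
ee_pos: [0.5003, 0.1132, 0.132]
tcp_rot: [-180.0, 0.0, -77.3]
wrist_force: [-1.0, 2.0, -0.6]
opening: 0.0005
time_s: 15.78
ee_pos: [0.5005, 0.1124, 0.132]
tcp_rot: [-180.0, 0.0, -77.3]
wrist_force: [-1.6, 2.8, 0.2]
opening: 0.0002
time_s: 15.9
ee_pos: [0.5005, 0.1123, 0.132]
tcp_rot: [-180.0, 0.1, -77.3]
wrist_force: [-2.8, 6.9, 1.4]
opening: 0.0002
```

```bash
python3 -m inch '{"hand":[0,0],"dp":[[0.1,-0.3,0],[0,0,0]],"twist":[0,0]}' 20
python3 -m inch '{"hand":[0,0,0,0,0,0,0],"dp":[[-0.3,1.3,0],[-2,10,0],[-3,15,0],[-4,20,25],[-7,30,40],[-7,30,30],[0,0,0]],"twist":[0,0,0,0,0,0,0]}' 20
python3 - <<'E'
from h import *
import pickle
s=ctrl.get_state();c=capture('wrist');save('w8',c['image']);e=capture('side');d=capture('scene');pickle.dump((s,c,d,e),open('w8.pkl','wb'))
W=wcloud(s,c);p0=np.array([.5078,.0788])
th=np.radians(12.85);ex=np.array([np.cos(th),np.sin(th)]);ey=np.array([-np.sin(th),np.cos(th)])
V=(W[...,:2]-p0)*1000;X=V@ex;Y=V@ey;Z=W[...,2]*1000
t=(s['ee_pos'][:2]-p0)*1000;print('tcp',t@ex,t@ey,s['ee_pos'])
k=(Z>112)&(Z<122)&(abs(X)<47)&(Y>-60)&(Y<80);print('roof Y',np.percentile(Y[k],[.5,99.5]))
dk=(abs(Z-60)<4)&(abs(X)<80);print('deck Y',np.percentile(Y[dk],[.5,99.5]),np.percentile(X[dk],[.5,99.5]),np.median(Z[dk]))
im=cv2.cvtColor(c['image'],cv2.COLOR_RGB2HSV)
red=((im[...,0]<8)|(im[...,0]>172))&(im[...,1]>140)&(im[...,2]>60)&(abs(X)<25)&(abs(Y)<40)
zt=np.percentile(Z[red],95);k=red&(Z>zt-3);print('red top',zt,np.median(Z[k]),X[k].min(),X[k].max(),Y[k].min(),Y[k].max(),k.sum())
k=(Z>136)&(Z<143)&(abs(X)<25)&(abs(Y)<40);print('block',X[k].min(),X[k].max(),Y[k].min(),Y[k].max(),np.median(Z[k]))
b=cv2.resize(e['image'][140:230,220:320],None,fx=5,fy=5,interpolation=cv2.INTER_CUBIC);save('v8',b)
E
```

```text
time_s: 16.15
ee_pos: [0.5006, 0.1124, 0.132]
tcp_rot: [-180.0, 0.1, -77.3]
wrist_force: [-3.3, 6.7, 1.5]
opening: 0.0006
time_s: 17.02
ee_pos: [0.478, 0.221, 0.2296]
tcp_rot: [-179.7, 0.1, -77.1]
wrist_force: [-0.1, -0.6, -0.8]
opening: 0.0004
tcp 2.5501645338186556 145.2714116456038 [0.47797802 0.22100034 0.22961303]
roof Y [-25.09783435  45.82579041]
deck Y [-42.54443098 184.86445482] [-76.32047784  72.55957069] 59.48307203312912
red top 157.31802019623726 156.0797052061159 -12.235484982328932 8.026469620026637 -5.1549105012912335 15.771112527907263 639
block -22.010519814217062 18.075235979894252 -12.115595243021984 23.671412950709666 140.2753586789014
```

View pics/w8.png

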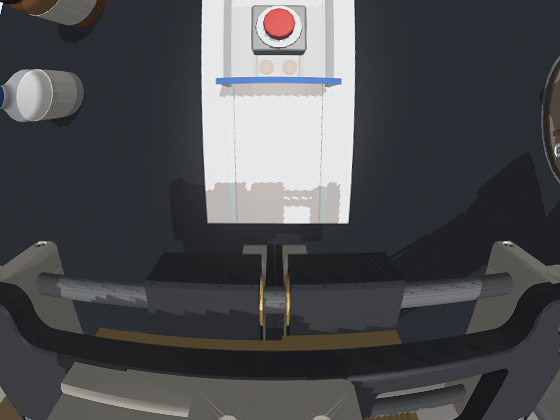

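View pics/v8.png

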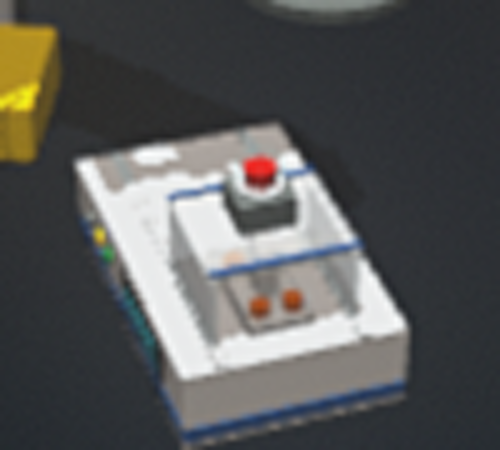

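The hood is shut: rear edge at reader Y 45.8 (45 expected), block centre at 5.8 (5 expected). It was rigid at about 7.5 N when pushed. The wrist view shows the catch at (279,22), and the side view shows the cassette under the hood. The catch's centre is near TCP (0.5064,0.0839), top about 0.156. I go over it.

```bash
python3 -m inch '{"hand":[0,0,0,0,0,0,0,0],"dp":[[7,-34,0],[7,-35,0],[7,-34,0],[7.4,-34,0],[0,0,-25],[0,0,-15],[0,0,-5],[0,0,0]],"twist":[0,0,0,0,0,0,0,0]}' 20
python3 - <<'E'
from h import *
import pickle
s=ctrl.get_state();c=capture('wrist');save('w9',c['image']);e=capture('side');d=capture('scene');print(s['ee_pos'],s['wrist_force'])
a=cv2.resize(d['image'][200:300,270:370],None,fx=4,fy=4,interpolation=cv2.INTER_CUBIC);b=cv2.resize(e['image'][130:230,220:320],None,fx=4,fy=4,interpolation=cv2.INTER_CUBIC)
save('v9',np.hstack([a,b]))
E
```

```text
time_s: 18.18
ee_pos: [0.5057, 0.081, 0.1818]
tcp_rot: [180.0, -0.0, -77.2]
wrist_force: [0.9, -0.5, 1.0]
opening: 0.0004
[0.50572106 0.08102403 0.1817617 ] [ 0.8712488  -0.47668872  1.00740205]
```

View pics/v9.png

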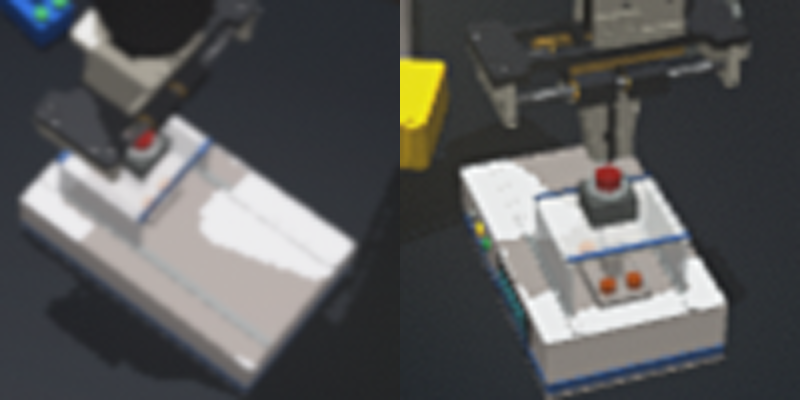

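View pics/w9.png

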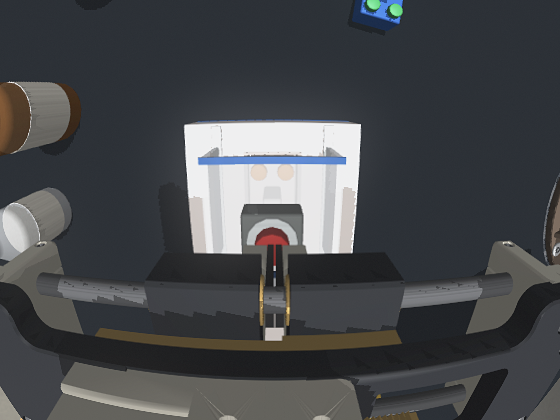

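The fingers are over the red catch at (272,240), 3 mm short in y. I correct and feel down.

```bash
python3 -m inch '{"hand":[0,0,0,0],"dp":[[0.6,2.9,0],[0,0,-8],[0,0,-5],[0,0,0]],"twist":[0,0,0,0]}' 20
python3 -m inch '{"hand":[0,0],"dp":[[0,0,-1],[0,0,-1]],"twist":[0,0]}' 20
python3 -m inch '{"hand":[0],"dp":[[0,0,-1]],"twist":[0]}' 20
python3 -m inch '{"hand":[0],"dp":[[0,0,-1]],"twist":[0]}' 20
```

```text
time_s: 18.82
ee_pos: [0.506, 0.0835, 0.1683]
tcp_rot: [179.9, -0.0, -77.3]
wrist_force: [-0.3, 0.1, 0.5]
opening: 0.0003
time_s: 19.08
ee_pos: [0.5065, 0.0838, 0.167]
tcp_rot: [-180.0, 0.0, -77.3]
wrist_force: [-0.5, 0.8, 0.3]
opening: 0.0009
time_s: 19.2
ee_pos: [0.5064, 0.0838, 0.166]
tcp_rot: [-180.0, 0.0, -77.3]
wrist_force: [-0.7, -0.0, -0.6]
opening: 0.0006
time_s: 19.32
ee_pos: [0.5064, 0.0837, 0.165]
tcp_rot: [-180.0, 0.0, -77.3]
wrist_force: [-0.3, -0.1, 1.2]
opening: 0.0003
```

```bash
python3 -m inch '{"hand":[0],"dp":[[0,0,-0.7]],"twist":[0]}' 20
python3 -m inch '{"hand":[0],"dp":[[0,0,-0.7]],"twist":[0]}' 20
python3 -m inch '{"hand":[0],"dp":[[0,0,-0.6]],"twist":[0]}' 20
```

```text
time_s: 19.45
ee_pos: [0.5065, 0.0838, 0.1645]
tcp_rot: [-180.0, -0.0, -77.3]
wrist_force: [-0.5, -0.3, 3.0]
opening: 0.0004
time_s: 19.58
ee_pos: [0.5065, 0.0838, 0.1639]
tcp_rot: [-180.0, -0.0, -77.3]
wrist_force: [-1.1, -0.1, 4.9]
opening: 0.0003
time_s: 19.7
ee_pos: [0.5065, 0.0837, 0.1633]
tcp_rot: [-180.0, -0.0, -77.3]
wrist_force: [-2.1, -0.6, 6.0]
opening: 0.0008
```

```bash
python3 -m inch '{"hand":[0],"dp":[[0,0,-0.6]],"twist":[0]}' 20
python3 -m inch '{"hand":[0],"dp":[[0,0,-0.6]],"twist":[0]}' 20
```

```text
time_s: 19.82
ee_pos: [0.5065, 0.0837, 0.1629]
tcp_rot: [-180.0, -0.0, -77.3]
wrist_force: [-2.3, -0.2, 6.3]
opening: 0.0005
time_s: 19.95
ee_pos: [0.5065, 0.0837, 0.1624]
tcp_rot: [-180.0, -0.0, -77.3]
wrist_force: [-3.5, 0.8, 8.6]
opening: 0.0002
```

```bash
python3 -m inch '{"hand":[0],"dp":[[0,0,-0.6]],"twist":[0]}' 20
python3 -m inch '{"hand":[0],"dp":[[0,0,-0.4]],"twist":[0]}' 20
```

```text
time_s: 20.08
ee_pos: [0.5066, 0.0837, 0.1619]
tcp_rot: [-180.0, -0.0, -77.3]
wrist_force: [-2.4, 0.1, 8.7]
opening: 0.0005
time_s: 20.2
ee_pos: [0.5066, 0.0837, 0.1616]
tcp_rot: [-180.0, -0.0, -77.3]
wrist_force: [-3.8, -0.3, 10.4]
opening: 0.0003
```

```bash
python3 -m inch '{"hand":[0],"dp":[[0,0,-0.4]],"twist":[0]}' 20
```

```text
time_s: 20.32
ee_pos: [0.5066, 0.0838, 0.1611]
tcp_rot: [-180.0, 0.0, -77.3]
wrist_force: [0.5, 0.6, 0.9]
opening: 0.0004
```

The force dropped from 10.4 N to 0.9 N, so it snapped. I stop, lift straight up, back off and check.

```bash
python3 -m inch '{"hand":[0,0,0,0,0,0,0,0],"dp":[[0,0,4],[0,0,20],[0,0,40],[-10,40,30],[-10,45,0],[-10,40,0],[0,0,0],[0,0,0]],"twist":[0,0,0,0,0,0,0,0]}' 20
python3 - <<'E'
from h import *
import pickle
s=ctrl.get_state();c=capture('wrist');save('w10',c['image']);e=capture('side');d=capture('scene');save('si10',e['image'])
W=wcloud(s,c);p0=np.array([.5078,.0788])
th=np.radians(12.85);ex=np.array([np.cos(th),np.sin(th)]);ey=np.array([-np.sin(th),np.cos(th)])
V=(W[...,:2]-p0)*1000;X=V@ex;Y=V@ey;Z=W[...,2]*1000
print(s['ee_pos'],s['wrist_force'])
k=(Z>112)&(Z<122)&(abs(X)<47)&(Y>-60)&(Y<80);print('roof Y',np.percentile(Y[k],[.5,99.5]))
im=cv2.cvtColor(c['image'],cv2.COLOR_RGB2HSV)
red=((im[...,0]<8)|(im[...,0]>172))&(im[...,1]>140)&(im[...,2]>60)&(abs(X)<25)&(abs(Y)<40)
k=red;print('red top',np.percentile(Z[k],[50,95]),k.sum())
k=(Z>136)&(Z<142)&(abs(X)<25)&(abs(Y)<40);print('block',Y[k].min(),Y[k].max(),np.median(Z[k]))
U=cloud(e);i2=cv2.cvtColor(e['image'],cv2.COLOR_RGB2HSV)
r=((i2[...,0]<8)|(i2[...,0]>172))&(i2[...,1]>140)&(i2[...,2]>60)&(abs(U[...,0]-.506)<.05)&(abs(U[...,1]-.085)<.05)
_,D=pickle.load(open('d0.pkl','rb'));_,c8,d8,e8=pickle.load(open('w8.pkl','rb'));U8=cloud(e8)
print('side red now',np.percentile(U[r][:,2],[50,90]),'before',np.percentile(U8[r][:,2],[50,90]))
U0=cloud(D['side']);
for n,b in dict(blue=(245,275,238,274),B=(272,308,338,386),C=(232,282,378,420),rack=(345,400,262,345),beaker=(345,378,220,258),jar=(340,370,170,220),buf=(335,356,152,196),tip=(203,235,143,173),pen=(195,250,338,360)).items():
    A=D['side']['image'][b[2]:b[3],b[0]:b[1]].astype(int);B=e['image'][b[2]:b[3],b[0]:b[1]].astype(int)
    print(n,'img diff',(abs(A-B).max(-1)>60).mean())
b=cv2.resize(e['image'][140:230,220:320],None,fx=5,fy=5,interpolation=cv2.INTER_CUBIC);save('v10',b)
E
```

```text
time_s: 21.32
ee_pos: [0.4762, 0.2087, 0.2542]
tcp_rot: [180.0, -0.0, -77.2]
wrist_force: [0.7, 0.0, 0.8]
opening: 0.0005
[0.47621734 0.20871985 0.2541813 ] [0.66675065 0.00773037 0.84380584]
roof Y [-44.32841033  45.41256084]
red top [151.93489399 153.23292936] 517
block -12.337964848908255 23.35239611797593 140.22951881345773
side red now [0.15366427 0.1552202 ] before [0.15727844 0.15909268]
blue img diff 0.0
B img diff 0.0
C img diff 0.0
rack img diff 0.0
beaker img diff 0.0
jar img diff 0.0
buf img diff 0.0735930735930736
tip img diff 0.31666666666666665
pen img diff 0.0
```

View pics/v10.png

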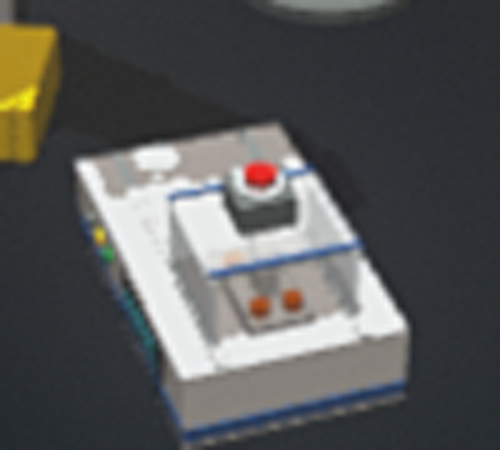

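View pics/si10.png

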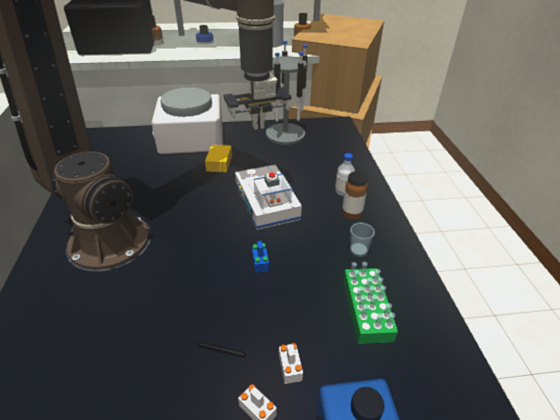

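The cap is 4 mm lower in both cameras and stays there. The hood spans Y -44.3 to 45.4, centred on the pocket. The tip box (219,157) and bottle differ from the first image only in shading or occlusion by the arm. I hand in.

```bash
python3 -c "
from plant import ctrl
print(ctrl.job_done())"
```

```text
the job is handed in; nothing more can be done
None
```

The white cassette nearest the base is fully down in the reader's pocket, the hood is shut to its stop, and the red catch is snapped down and staying down. I handed the job in at about 21.5 s, with the robot backed off and touching nothing.

- **Cassette:** It met a firm floor at the expected height. Its fin stood 43.6 mm above the deck, against 44 nominal.
- **Hood:** I pushed it until it stopped, with at most about 7.7 N measured. Its roof then spanned -44.3 to +45.4 mm about the pocket's centre.
- **Catch:** The force rose to 10.4 N and dropped to 0.9 N at the snap. After the arm backed off, two cameras showed the cap about 4 mm lower.
- **Other things:** In the side camera's before-and-after images, the blue cassette, the other two white cassettes, rack, beaker, jar and pen were unchanged. The tip box and buffer bottle areas did differ. I judged that by eye to be the arm's shadow and occlusion and did not measure their positions.
- **Disagreements:** The wrist and side cameras disagreed by 2 to 3 mm, so I corrected the placing from a single wrist image. I moved about 58 mm too far while carrying the cassette high, without touching anything.

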